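# Put the parts containers back on their outlines

### The job

Tidy the hobby desk: stand each of the four small parts containers (long clear box, orange hexagonal pot, white disc case, little amber bottle) upright in the middle of the teal tile whose dark silhouette has its shape and size, the long box turned to lie along its silhouette. Keep the containers upright while carrying them, and leave the pliers and the tape roll where they lie.

Things in the scene. Friction and masses are not known exactly. Their poses are not given: they have to be found in the camera images.
- long_box: Loose frosted clear closed parts box with two blue clasps on its -y side, 84 (x) by 44 (y) by 32 (z) mm, 80 to 170 g; grip it across the 44 mm. It stands upright on the desk (desk top z = 0) at any yaw. Origin: centre of its underside; x along its length, z up. Goes on pad_long.
- hex_pot: Loose orange regular hexagonal pot (filled, closed at the top), 46 mm across flats, 40 mm high, 70 to 140 g; stands upright on the desk at any yaw. Origin: centre of its underside; z up; one pair of flats faces +x and -x, the others at 60 and 120 degrees from that. Goes on pad_hex; its final yaw does not matter.
- disc_case: Loose round white case, 58 mm diameter, 30 mm high, with a wheel of small coloured compartments on top, 55 to 115 g; stands flat on the desk. Origin: centre of its underside; z up; yaw does not matter. Goes on pad_disc.
- bottle: Loose small amber bottle with paper band and white cap, body 36 mm diameter and 50 mm high, cap 30 mm diameter on top of that, 72 mm high in all, 45 to 100 g; stands upright on the desk. Origin: centre of its underside; z up; yaw does not matter. Goes on pad_small.
- pad_long: Fixed teal tile, 100 (x) by 76 (y) mm, 4 mm thick, lying on the desk, flat on top, with a white-edged dark silhouette printed at its centre (flat: nothing to seat into): a rectangle 88 mm (along the tile's x) by 50 mm, for the long box. Origin: centre of the tile's underside, on the desk; z up; x along the tile's long side. It can lie anywhere among the other things, turned up to 23 degrees from straight ahead.
- pad_hex: Fixed teal tile, 100 (x) by 76 (y) mm, 4 mm thick, lying on the desk, flat on top, with a white-edged dark silhouette printed at its centre (flat: nothing to seat into): a hexagon 56 mm across flats, flats facing the tile's +x and -x, for the hexagonal pot. Origin: centre of the tile's underside, on the desk; z up; x along the tile's long side. It can lie anywhere among the other things, turned up to 23 degrees from straight ahead.
- pad_disc: Fixed teal tile, 100 (x) by 76 (y) mm, 4 mm thick, lying on the desk, flat on top, with a white-edged dark silhouette printed at its centre (flat: nothing to seat into): a large circle of 66 mm diameter, for the disc case. Origin: centre of the tile's underside, on the desk; z up; x along the tile's long side. It can lie anywhere among the other things, turned up to 23 degrees from straight ahead.
- pad_small: Fixed teal tile, 100 (x) by 76 (y) mm, 4 mm thick, lying on the desk, flat on top, with a white-edged dark silhouette printed at its centre (flat: nothing to seat into): a small circle of 42 mm diameter, for the bottle. Origin: centre of the tile's underside, on the desk; z up; x along the tile's long side. It can lie anywhere among the other things, turned up to 23 degrees from straight ahead.
- pliers: Bystander, to be left alone: loose small pliers lying flat, blue handles, dark steel jaws pointing along +x, about 107 mm long, 48 mm wide, 12 mm high. Origin: near its middle, on the desk.
- tape: Bystander, to be left alone: loose beige roll of tape lying flat, a ring of 76 mm outer and 52 mm inner diameter, 22 mm high. Origin: centre of its underside.
Mind the look-alikes: they are no part of the job. Of the things shaped like the hex_pot, the orange one is meant.

How it is judged:
At the end, for the whole second after the job is handed in: Each container is released, at rest and upright (within 0.1 rad) on top of its own tile (long_box on pad_long, hex_pot on pad_hex, disc_case on pad_disc, bottle on pad_small), centre within 10 mm of the tile's centre; the long box within 0.2 rad of its silhouette's length (horizontal distance between long_box and pad_long below 0.01 m and z of long_box in the frame of pad_long below 0.007 m and angle between each of long_box, hex_pot, disc_case, bottle's own z axis and vertical below 0.1 rad and linear speed of each of long_box, hex_pot, disc_case, bottle below 0.02 m/s and angular speed of each of long_box, hex_pot, disc_case, bottle below 0.2 rad/s and horizontal distance between hex_pot and pad_hex below 0.01 m and z of hex_pot in the frame of pad_hex below 0.007 m and horizontal distance between disc_case and pad_disc below 0.01 m and z of disc_case in the frame of pad_disc below 0.007 m and horizontal distance between bottle and pad_small below 0.01 m and z of bottle in the frame of pad_small below 0.007 m and angle between the x axis of long_box and the x axis of pad_long, either way round below 0.2 rad); the robot touches nothing.
It fails at once if the pliers or the tape roll is shifted by more than 20 mm (distance of any of pliers, tape from where it was at the start of the episode above 0.02 m).
It fails at once if a container is tipped by more than 45 degrees (angle between any of long_box, hex_pot, disc_case, bottle's own z axis and vertical above 0.785 rad).
It also fails if it takes over 115 s, if anything falls off the work surface, if the arm or the gripper's body presses on something with over 40 N, if the wrist force passes 120 N, or if a joint passes its speed limit or range.

### The arm

A 6-joint arm with a two-finger parallel gripper is mounted at the origin on the work surface. World frame = base frame: x ahead of the robot, y to its left, z up, the work surface at z = 0. Lengths are in m, angles in rad, forces in N, time in s.
With the tool pointing down it reaches from about 0.35 to 0.975 m from the base axis. Payload 4.9 kg.
Tool frame: the origin (TCP) lies at the very end of the fingers, on their centre line; the grasp point (between the pads) lies 19 mm behind it; z points along the fingers, y is the line along which they close (so a half turn about z gives the same grasp; the last joint's range is limited). The gripper opens to 85 mm and grips with 20 to 120 N. Pads are 22 mm wide; open, the fingers measure 114 mm over their backs; the gripper's body (76 mm by 85 mm) begins 54 mm behind the grasp point. The pads swing forward as they close: fully open they stand 13 mm farther back than shut.
Start: joints at [1.086, 0.053, 1.613, -0, 1.476, -0.119], TCP at [0.224, 0.584, 0.231] pointing down, gripper open.
Joint ranges: [-3.01, 3.01], [-1.01, 2.22], [0.06, 2.58], [-1.02, 4.17], [0.09, 2.62], [-3.14, 3.14]. Speed limits (rad/s): [2.57, 2.57, 3.14, 3.14, 3.14, 3.14].

### API

Orientations are given as [roll, pitch, yaw] about the fixed x, y, z axes, in that order (R = Rz(yaw) Ry(pitch) Rx(roll)).
In Python, from bench import manip gives the robot as it stands. The module is installed in compiled form; this text tells all that it offers.
- The arm moves only by the tool apply_moves, never from a script. Its argument "targets" is a list of rows, each an object of numbers: "gripper": the gripper command: -1 is shut, 1 is fully open, values between are in proportion; "tx", "ty", "tz": the shift along the tool's x, y, z in cm; "roll": the turn about the tool's z in rad. In form: [{"gripper": .., "tx": .., "ty": .., "tz": .., "roll": ..}, ...]. A call has exactly 10 rows; each row shifts and turns the commanded pose from where the row before left it, along the tool's axes as they then stand; what a row does not reach is not made up. A row lasts 1/8 s, in which the tool goes at most 62.5 mm and 10.7 degrees, less where a joint would pass 70% of its speed; a pose out of reach is approached as far as the arm can. A call is refused whole if a number of a shift passes 6.25 or a number of a turn 0.188, either way. A call with a gripper value outside its range is refused whole. The fingers move at their own pace and stop on an object; "squeeze" is the grip in N (left out, the last holds). Time passes only in rows, so rows that do not move let the fingers close, or fill a call up. It gives the time, the measured TCP pose, the force, the opening and the grip force at its end, in the units of the state.
- manip.get_obs(): the state, without advancing time (a new reading comes with each control period).
- manip.read_camera(name): name is "side" or "top" or "wrist"; returns (picture, depth): 384x512x3 uint8, blue, green, red; 384x512 float32, m along the optical axis (not along the pixel's ray), 0 where there is no reading.
- manip.camera_model(name): a dict with "mtx" (3x3 intrinsics, pixels), "xyz" and "orientation" of the camera in the world; the wrist camera has in their place "T_tool_cam" (4x4, takes a point from camera to tool coordinates, whose origin is the TCP and whose axes are the flange's). Camera axes: x right, y up, looking along -z (the intrinsics and any distortion apply to the point x, -y, -z); pixel columns grow to the right and rows downward; lengths in m; the calibration is good to about 2 mm. The wrist camera is an equidistant fisheye: a pixel r from the principal point sees the ray r / f radians off the axis. A picture is of the moment at which its call begins: read the wrist's pose just before it. camera_model takes no time and is no camera call.
- manip.sign_off(): hands the job in; it is judged then, once.
Trained networks look in the newest picture that a camera, given by its name, has taken for a name from the list of things; names that differ only in an ending like _2 or _b are one class to them, and where a whole thing is asked for, a point or a joint stands for the part that bears it (a point fixed in the world has none). Each returns a list of dicts, best first, with "confidence" (0 to 1); they miss things now and then, are a little off and sometimes report something else, mostly with a low value. They report only what shows in the picture. A call takes as long as a camera call. They do not tell look-alikes from the thing itself.
- manip.silhouettes(camera, name): "pixels" (384x512 bool, what is visible of it) and "at" ([row, column] in pixels, amid what is visible of it).
The state is a dict: "clock": time; "joint_pos": joint angles; "dq": joint speeds; "joint_efforts": joint torques, N m; "tcp_pos": TCP position; "eef_rot": TCP orientation; "wrist_force": force on the tool from outside, world axes, zero at the start; "ft_torque": the same for the moment, N m; "grip_width": finger opening in m; "finger_force": force on a finger pad.
Only numpy, scipy, OpenCV 4.12 (cv2) and the standard library are available. Lean on these libraries where they do the work, as an engineer would, in place of code of your own. Each camera call takes 0.05 s, during which the arm holds its last target. There are 200 camera calls.

## Working session

There is one attempt and no reset: what is moved stays moved. The work goes in short steps, Python scripts to look and compute and a tool call to move; the robot and the scene stay as the last step left them, time stands still between calls to the robot, and variables do not carry over. Pictures are saved under pics/ and viewed, at most 14 in all, crops included, and the job is handed in when it is done.

Besides the shell and the picture viewer there is one more tool, called after "Call:" as name(argument=value, ...) on one line, values as JSON. apply_moves: Moves the arm, as the interface text tells. Its arguments: {"type":"object","properties":{"targets":{"type":"array"},"squeeze":{"type":"number"}},"required":["targets"]}

```bash
mkdir -p pics
cat > h.py <<'E'
from bench import manip
import numpy as np, cv2
from scipy.spatial.transform import Rotation as R
def pose(o): 
    T=np.eye(4);T[:3,:3]=R.from_euler('xyz',o['eef_rot']).as_matrix();T[:3,3]=o['tcp_pos'];return T
def cam(n):
    m=manip.camera_model(n)
    return m
def cloud(n,depth,m,T=None):
    # world xyz for each pixel
    K=np.array(m['mtx']);v,u=np.mgrid[:384,:512].astype(float)
    x=(u-K[0,2])/K[0,0];y=(v-K[1,2])/K[1,1]
    if T is None:
        P=np.stack([x,-y,-np.ones_like(x)],-1)*depth[...,None]
        o=np.array(m['orientation']);Rm=o if o.shape==(3,3) else (R.from_euler('xyz',o) if o.size==3 else R.from_quat(o)).as_matrix()
        return P@Rm.T+np.array(m['xyz'])
    r=np.hypot(x,y);s=np.where(r<1e-9,1,np.tan(r)/np.maximum(r,1e-9))
    P=np.stack([x*s,-y*s,-np.ones_like(x)],-1)*depth[...,None]
    W=T@np.array(m['T_tool_cam']);return P@W[:3,:3].T+W[:3,3]
E
python3 - <<'E'
from h import *
for n in('top','side','wrist'): print(n,manip.camera_model(n))
o=manip.get_obs();print(o)
a,d=manip.read_camera('top');cv2.imwrite('pics/top0.png',cv2.resize(a,(800,600)))
np.savez('top0.npz',a=a,d=d)
P=cloud('top',d,cam('top'))
print(P[::60,::80,:].round(3).reshape(-1,3)[:20])
names='long_box hex_pot disc_case bottle pad_long pad_hex pad_disc pad_small pliers tape'.split()
S={}
for n in names:
    for i,q in enumerate(manip.silhouettes('top',n)):
        m=q['pixels'];p=P[m];p=p[np.isfinite(p).all(1)];print(n,round(q['confidence'],2),np.round(q['at']),m.sum(),np.median(p,0).round(3),np.percentile(p[:,2],95).round(3))
        S[f'{n}_{i}']=m
np.savez_compressed('masks.npz',**S)
E
```

```text
top {'mtx': array([[429.2817893 ,   0.        , 251.35672479],
       [  0.        , 429.2817893 , 191.46069375],
       [  0.        ,   0.        ,   1.        ]]), 'xyz': array([0.54828065, 0.01690623, 1.08629421]), 'orientation': array([ 0.05996762, -0.03089125, -1.54580511])}
side {'mtx': array([[463.12342825,   0.        , 257.37460256],
       [  0.        , 463.12342825, 191.71749399],
       [  0.        ,   0.        ,   1.        ]]), 'xyz': array([ 0.17138409, -0.75612956,  0.80659217]), 'orientation': array([ 0.85101665,  0.02197267, -0.56610113])}
wrist {'mtx': array([[297.31863964,   0.        , 249.19322068],
       [  0.        , 297.31863964, 195.86402804],
       [  0.        ,   0.        ,   1.        ]]), 'T_tool_cam': array([[ 3.34305310e-05,  9.65478245e-01,  2.60483698e-01,
         6.63998767e-02],
       [ 9.99999946e-01, -1.17117500e-04,  3.05753756e-04,
        -7.03867831e-04],
       [ 3.25705800e-04,  2.60483674e-01, -9.65478197e-01,
        -1.43062179e-01],
       [ 0.00000000e+00,  0.00000000e+00,  0.00000000e+00,
         1.00000000e+00]])}
{'clock
[... 1493 characters left out ...]
623 0.143 0.04 ] 0.044
hex_pot 0.82 [119. 242.] 363 [0.787 0.021 0.04 ] 0.044
hex_pot 0.59 [115. 192.] 345 [0.799 0.127 0.04 ] 0.044
disc_case 0.94 [253. 360.] 466 [ 0.463 -0.283  0.03 ] 0.033
bottle 0.7 [256. 114.] 274 [0.453 0.309 0.065] 0.074
pad_long 0.82 [192. 368.] 1178 [ 0.626 -0.31   0.004] 0.007
pad_long 0.7 [263. 244.] 440 [0.459 0.002 0.022] 0.025
pad_hex 0.67 [254. 186.] 1269 [0.461 0.147 0.004] 0.008
pad_disc 0.85 [182. 120.] 1208 [0.624 0.314 0.005] 0.008
pad_small 0.6 [193. 248.] 1189 [ 0.616 -0.007  0.004] 0.007
pliers 0.84 [255. 304.] 363 [ 0.453 -0.142  0.011] 0.014
pliers 0.46 [190. 368.] 1185 [ 0.626 -0.31   0.004] 0.007
tape 0.75 [245. 245.] 401 [0.465 0.003 0.022] 0.025
```

View pics/top0.png

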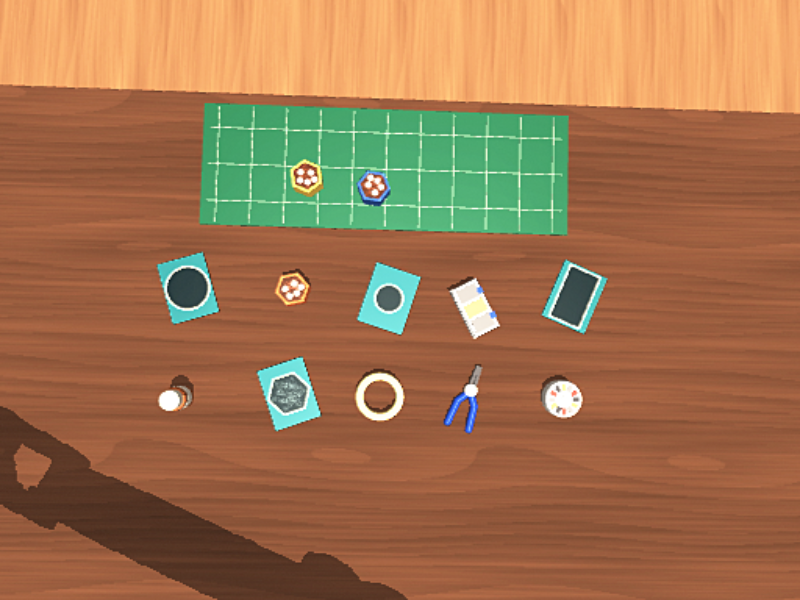

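Run:
```python
from h import *
z=np.load('top0.npz');a,d=z['a'],z['d'];P=cloud('top',d,cam('top'));M=np.load('masks.npz')
c=a[95:215,165:265];cv2.imwrite('pics/hex.png',cv2.resize(c,None,fx=5,fy=5,interpolation=cv2.INTER_CUBIC))
H=dict(long_box=.032,hex_pot=.04,disc_case=.03,bottle=.072,pad=.004)
for k in M:
    n=k[:-2];h=H.get('pad' if n[:3]=='pad' else n)
    if h is None: continue
    m=M[k]&(abs(P[...,2]-h)<.006)
    q=P[m][:,:2]
    r=cv2.minAreaRect(q.astype(np.float32)*1000)
    b=cv2.boxPoints(r);e0=b[1]-b[0];e1=b[2]-b[1];e=e0 if np.hypot(*e0)>np.hypot(*e1) else e1
    yaw=(np.degrees(np.arctan2(e[1],e[0]))+90)%180-90
    (cx,cy),rad=cv2.minEnclosingCircle(q.astype(np.float32)*1000)
    print(k,np.round(r[0],1),np.round(r[1],1),'yaw',round(yaw,1),'circ',round(cx,1),round(cy,1),round(rad,1),'col',a[m].mean(0).round())
```

```text
long_box_0 [ 602.6 -144.2] [85.4 45.6] yaw 28.3 circ 602.1 -143.2 45.0 col [227. 241. 243.]
hex_pot_0 [624.1 144. ] [50.3 44.4] yaw 40.1 circ 624.8 143.1 25.2 col [130. 176. 226.]
hex_pot_1 [790.1  21. ] [49.9 45.7] yaw 86.1 circ 789.6 21.4 25.6 col [165. 152. 167.]
hex_pot_2 [802.5 128.1] [45.  48.9] yaw -51.7 circ 802.1 128.5 25.4 col [126. 180. 217.]
disc_case_0 [ 463. -286.] [54.1 55.8] yaw -88.9 circ 462.3 -286.5 28.7 col [227. 236. 246.]
bottle_0 [450.9 316.6] [28.  28.8] yaw -85.9 circ 451.2 316.4 15.0 col [248. 250. 251.]
pad_long_0 [ 627.4 -311.9] [ 79.6 102. ] yaw -23.0 circ 626.2 -310.2 60.5 col [135. 138.  96.]
pad_long_1 [459.    8.5] [75.4 62.8] yaw 1.3 circ 457.9 2.8 39.2 col [ 66. 120. 150.]
pad_hex_0 [460.1 147.9] [102.3  79.7] yaw 18.2 circ 459.0 147.6 59.9 col [189. 194. 131.]
pad_disc_0 [625.2 315.1] [101.5  76. ] yaw 17.1 circ 625.4 313.7 60.3 col [145. 148.  87.]
pad_small_0 [616.7  -7.9] [ 77.2 100.7] yaw -17.7 circ 616.1 -7.6 59.7 col [200. 204. 116.]
```

The top view shows the tiles at (188,288) with a large circle, (388,298) with a small circle, (575,296) with a rectangle and (289,394) with a hexagon. The bottle is at (172,399), the disc at (562,398) and the long box at (474,307). There are three hex pots: (292,288) orange on the desk, (306,177) yellow on the mat and (373,187) blue on the mat. The orange one fits the description, and I'm checking it in an enlarged crop.

View pics/hex.png

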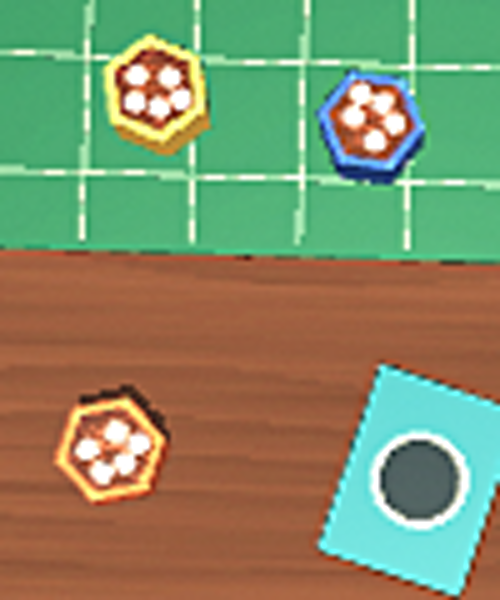

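Run:
```python
from h import *
z=np.load('top0.npz');a,d=z['a'],z['d'];P=cloud('top',d,cam('top'));M=np.load('masks.npz')
# hex yaw: minimum-area fit of hexagon support widths
q=P[M['hex_pot_0']&(abs(P[...,2]-.04)<.006)][:,:2]*1000
w=[(np.ptp(q@[np.cos(t),np.sin(t)]),np.degrees(t)) for t in np.radians(range(0,180,3))]
print([(round(x),round(y)) for x,y in w])
```

```text
[(47, 0), (47, 3), (47, 6), (46, 9), (46, 12), (47, 15), (47, 18), (48, 21), (48, 24), (49, 27), (49, 30), (50, 33), (50, 36), (50, 39), (50, 42), (50, 45), (50, 48), (50, 51), (50, 54), (49, 57), (49, 60), (48, 63), (47, 66), (47, 69), (46, 72), (46, 75), (46, 78), (47, 81), (47, 84), (48, 87), (48, 90), (48, 93), (49, 96), (49, 99), (48, 102), (48, 105), (48, 108), (47, 111), (47, 114), (47, 117), (46, 120), (46, 123), (45, 126), (45, 129), (45, 132), (45, 135), (45, 138), (46, 141), (47, 144), (48, 147), (48, 150), (49, 153), (49, 156), (49, 159), (49, 162), (49, 165), (49, 168), (49, 171), (48, 174), (47, 177)]
```

The crop confirms the orange pot at crop (110,450), with the yellow one at (155,95) and the blue one at (372,120). I'm going above the bottle first; it is the nearest, and the current yaw suits it.

Call:
apply_moves(targets=[{"gripper": 1, "tx": -4.4, "ty": -2.39, "tz": 0, "roll": 0}, {"gripper": 1, "tx": -4.4, "ty": -2.39, "tz": 1, "roll": 0}, {"gripper": 1, "tx": -4.4, "ty": -2.39, "tz": 1, "roll": 0}, {"gripper": 1, "tx": -4.4, "ty": -2.39, "tz": 1, "roll": 0}, {"gripper": 1, "tx": -4.4, "ty": -2.39, "tz": 1, "roll": 0}, {"gripper": 1, "tx": -4.4, "ty": -2.39, "tz": 1, "roll": 0}, {"gripper": 1, "tx": -4.4, "ty": -2.39, "tz": 2, "roll": 0}, {"gripper": 1, "tx": 0, "ty": 0, "tz": 2, "roll": 0}, {"gripper": 1, "tx": 0, "ty": 0, "tz": 0, "roll": 0}, {"gripper": 1, "tx": 0, "ty": 0, "tz": 0, "roll": 0}], squeeze=30)

```text
clock: 1.8
tcp_pos: [0.4509, 0.3183, 0.1419]
eef_rot: [3.141, 0.0, 2.777]
wrist_force: [0.4, 0.6, 0.2]
grip_width: 0.0851
finger_force: 0.0
```

```bash
cat >> h.py <<'E'
def delta(o,x,y,z=None,yaw=None):
    T=pose(o);g=np.array([x,y,T[2,3] if z is None else z])-T[:3,3]
    s='tool cm %s'%(100*T[:3,:3].T@g).round(2)
    if yaw is not None:
        dr=(o['eef_rot'][2]-yaw+np.pi/2)%np.pi-np.pi/2; s+=' roll %.3f'%dr
    print(s,'pose',T[:3,3].round(4),'yaw',o['eef_rot'][2].round(4))
def look(name,h,tol=.006,save=None):
    o=manip.get_obs();a,d=manip.read_camera('wrist');P=cloud('wrist',d,cam('wrist'),pose(o))
    if save: cv2.imwrite('pics/'+save,a)
    out=[]
    for q in manip.silhouettes('wrist',name):
        m=q['pixels']&(abs(P[...,2]-h)<tol)&(d>0)
        if m.sum()<30: continue
        p=(P[m][:,:2]*1000).astype(np.float32);r=cv2.minAreaRect(p)
        b=cv2.boxPoints(r);e0=b[1]-b[0];e1=b[2]-b[1];e=e0 if np.hypot(*e0)>np.hypot(*e1) else e1
        c=cv2.minEnclosingCircle(p)
        print(name,round(q['confidence'],2),np.round(q['at']),'rect',np.round(r[0],1),np.round(r[1],1),'yaw',round((np.degrees(np.arctan2(e[1],e[0]))+90)%180-90,1),'circ',np.round(c[0],1),round(c[1],1),'z',P[m][:,2].mean().round(4))
    return o,a,P
E
python3 - <<'E'
from h import *
o,a,P=look('bottle',.072,save='w1.png')
delta(o,.451,.3165,.012)
look('pad_hex',.004)
E
```

```text
bottle 0.77 [199. 246.] rect [450.9 314.9] [28.7 28.5] yaw 68.3 circ [450.9 315. ] 14.7 z 0.0722
tool cm [-0.07 -0.17 12.99] pose [0.4509 0.3183 0.1419] yaw 2.7774
pad_hex 0.93 [235. 103.] rect [447.1 141.7] [72.  76.7] yaw -70.3 circ [446.8 141.7] 50.5 z 0.0047
```

View pics/w1.png

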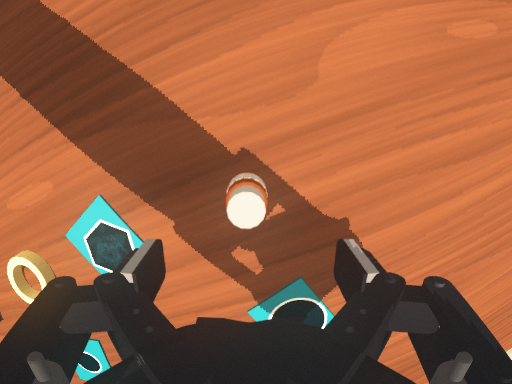

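The wrist view shows the bottle at (246,205), between the fingers and in line with the top-view estimate. I'll descend and grip.

Call:
apply_moves(targets=[{"gripper": 1, "tx": 0, "ty": -0.26, "tz": 3.5}, {"gripper": 1, "tx": 0, "ty": 0, "tz": 3.5}, {"gripper": 1, "tx": 0, "ty": 0, "tz": 3.5}, {"gripper": 1, "tx": 0, "ty": 0, "tz": 2.4}, {"gripper": -0.3, "tx": 0, "ty": 0, "tz": 0}, {"gripper": -1, "tx": 0, "ty": 0, "tz": 0}, {"gripper": -1, "tx": 0, "ty": 0, "tz": 0}, {"gripper": -1, "tx": 0, "ty": 0, "tz": 0}, {"gripper": -1, "tx": 0, "ty": 0, "tz": 0}, {"gripper": -1, "tx": 0, "ty": 0, "tz": 0}], squeeze=30)

```text
$.targets[0]: bad value
```

Call:
apply_moves(targets=[{"gripper": 1, "tx": 0, "ty": -0.26, "tz": 3.5, "roll": 0}, {"gripper": 1, "tx": 0, "ty": 0, "tz": 3.5, "roll": 0}, {"gripper": 1, "tx": 0, "ty": 0, "tz": 3.5, "roll": 0}, {"gripper": 1, "tx": 0, "ty": 0, "tz": 2.4, "roll": 0}, {"gripper": 0.2, "tx": 0, "ty": 0, "tz": 0, "roll": 0}, {"gripper": -1, "tx": 0, "ty": 0, "tz": 0, "roll": 0}, {"gripper": -1, "tx": 0, "ty": 0, "tz": 0, "roll": 0}, {"gripper": -1, "tx": 0, "ty": 0, "tz": 0, "roll": 0}, {"gripper": -1, "tx": 0, "ty": 0, "tz": 0, "roll": 0}, {"gripper": -1, "tx": 0, "ty": 0, "tz": 0, "roll": 0}], squeeze=30)

```text
clock: 3.25
tcp_pos: [0.4518, 0.3156, 0.0143]
eef_rot: [3.139, 0.002, 2.776]
wrist_force: [-0.3, 0.3, 6.9]
grip_width: 0.0351
finger_force: 30.3
```

Run:
```python
from h import *
o=manip.get_obs();print(o['grip_width'],o['finger_force'])
delta(o,.6165,-.008,.06)
```

```text
0.03509295175072681 30.26321053504944
tool cm [-26.97 -24.32  -4.57] pose [0.4518 0.3156 0.0143] yaw 2.7758
```

Call:
apply_moves(targets=[{"gripper": -1, "tx": 0, "ty": 0, "tz": -4, "roll": 0}, {"gripper": -1, "tx": 0, "ty": 0, "tz": -5, "roll": 0}, {"gripper": -1, "tx": -3.85, "ty": -3.47, "tz": -1, "roll": 0}, {"gripper": -1, "tx": -3.85, "ty": -3.47, "tz": 0, "roll": 0}, {"gripper": -1, "tx": -3.85, "ty": -3.47, "tz": 0, "roll": 0}, {"gripper": -1, "tx": -3.85, "ty": -3.47, "tz": 0, "roll": 0}, {"gripper": -1, "tx": -3.85, "ty": -3.47, "tz": 0, "roll": 0}, {"gripper": -1, "tx": -3.85, "ty": -3.47, "tz": 0, "roll": 0}, {"gripper": -1, "tx": -3.85, "ty": -3.5, "tz": 0, "roll": 0}, {"gripper": -1, "tx": 0, "ty": 0, "tz": 0, "roll": 0}])

```text
clock: 4.5
tcp_pos: [0.6162, -0.0119, 0.1126]
eef_rot: [-3.141, 0.001, 2.771]
wrist_force: [-0.8, 0.1, -1.2]
grip_width: 0.0355
finger_force: 30.2
```

Run:
```python
from h import *
o,a,P=look('pad_small',.004,save='w2.png')
delta(o,.6165,-.008,.0185); print(o['grip_width'],o['wrist_force'])
look('bottle',.1,.2)
look('long_box',.032);look('pad_long',.004)
```

```text
tool cm [0.12 0.37 9.41] pose [ 0.6162 -0.0119  0.1126] yaw 2.7714
0.03546909509233971 [-0.78667342  0.05546362 -1.24546334]
bottle 0.8 [271. 249.] rect [661.6 -26.5] [ 56. 135.] yaw -10.8 circ [664.7 -10.1] 68.4 z 0.1523
long_box 0.89 [234. 105.] rect [ 603.6 -145.5] [84.3 45.6] yaw 28.9 circ [ 601.8 -143.6] 45.1 z 0.0325
```

View pics/w2.png

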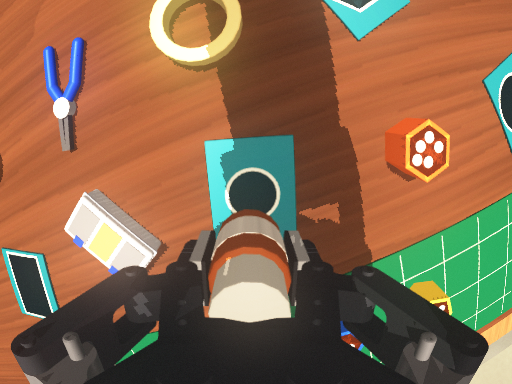

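The wrist view shows the bottle held upright at (250,270) above the small-circle tile, whose ring is at (252,190). I'll let it settle and check the pose.

Run:
```python
from h import *
delta(manip.get_obs(),.6165,-.008,.0185)
```

```text
tool cm [-0.18  0.03  9.38] pose [ 0.6147 -0.0077  0.1123] yaw 2.7772
```

Call:
apply_moves(targets=[{"gripper": -1, "tx": -0.18, "ty": 0, "tz": 3.5, "roll": 0}, {"gripper": -1, "tx": 0, "ty": 0, "tz": 3, "roll": 0}, {"gripper": -1, "tx": 0, "ty": 0, "tz": 2, "roll": 0}, {"gripper": -1, "tx": 0, "ty": 0, "tz": 0.8, "roll": 0}, {"gripper": -1, "tx": 0, "ty": 0, "tz": 0, "roll": 0}, {"gripper": -1, "tx": 0, "ty": 0, "tz": 0, "roll": 0}, {"gripper": 0, "tx": 0, "ty": 0, "tz": 0, "roll": 0}, {"gripper": 0.3, "tx": 0, "ty": 0, "tz": 0, "roll": 0}, {"gripper": 0.5, "tx": 0, "ty": 0, "tz": 0, "roll": 0}, {"gripper": 0.7, "tx": 0, "ty": 0, "tz": 0, "roll": 0}])

```text
clock: 6.15
tcp_pos: [0.6168, -0.0094, 0.0194]
eef_rot: [3.142, 0.0, 2.776]
wrist_force: [0.3, -0.2, 0.7]
grip_width: 0.0728
finger_force: 0.0
```

Run:
```python
from h import *
delta(manip.get_obs(),.6165,-.008,.13)
```

```text
tool cm [  0.07   0.12 -11.06] pose [ 0.6168 -0.0094  0.0194] yaw 2.7758
```

Call:
apply_moves(targets=[{"gripper": 0.7, "tx": 0, "ty": 0, "tz": -6, "roll": 0}, {"gripper": 0.9, "tx": 0, "ty": 0, "tz": -6, "roll": 0}, {"gripper": 1, "tx": -1.15, "ty": -4.34, "tz": 0, "roll": 0}, {"gripper": 1, "tx": -1.15, "ty": -4.34, "tz": 0, "roll": 0}, {"gripper": 1, "tx": -1.15, "ty": -4.34, "tz": 0, "roll": 0}, {"gripper": 1, "tx": 0, "ty": 0, "tz": 0, "roll": -0.173}, {"gripper": 1, "tx": 0, "ty": 0, "tz": 0, "roll": -0.173}, {"gripper": 1, "tx": 0, "ty": 0, "tz": 0, "roll": -0.173}, {"gripper": 1, "tx": 0, "ty": 0, "tz": 0, "roll": -0.173}, {"gripper": 1, "tx": 0, "ty": 0, "tz": 0, "roll": -0.173}])

```text
clock: 7.4
tcp_pos: [0.6023, -0.1433, 0.1392]
eef_rot: [3.141, -0.0, -2.637]
wrist_force: [-0.0, -0.2, -1.2]
grip_width: 0.0854
finger_force: 0.0
```

Run:
```python
from h import *
a,d=manip.read_camera('top');P=cloud('top',d,cam('top'))
for q in manip.silhouettes('top','bottle'):
    m=q['pixels']&(abs(P[...,2]-.076)<.006); 
    if m.any(): print('bottle',q['at'],P[m].mean(0).round(4))
o,a,P=look('long_box',.032,save='w3.png')
delta(manip.get_obs(),.602,-.1438,.010,np.radians(28.5))
look('bottle',.076)
```

```text
bottle [191.6, 249.3] [ 0.6166 -0.0082  0.0758]
long_box 0.92 [190. 243.] rect [ 603.8 -147.1] [85.2 46.7] yaw 28.5 circ [ 604.2 -147. ] 47.6 z 0.0326
tool cm [ 0.06 -0.03 12.93] roll -0.001 pose [ 0.6024 -0.1432  0.1393] yaw -2.6452
```

View pics/w3.png

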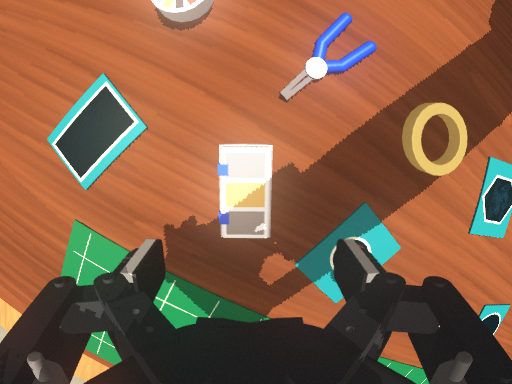

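The bottle stands on its tile at (0.6166, -0.0082). The wrist view shows the long box at (245,190), straight between the fingers. I'll grip it low.

Call:
apply_moves(targets=[{"gripper": 1, "tx": 0.03, "ty": -0.19, "tz": 4, "roll": 0}, {"gripper": 1, "tx": 0, "ty": 0, "tz": 4, "roll": 0}, {"gripper": 1, "tx": 0, "ty": 0, "tz": 3.5, "roll": 0}, {"gripper": 1, "tx": 0, "ty": 0, "tz": 1.9, "roll": 0}, {"gripper": 0.3, "tx": 0, "ty": 0, "tz": 0, "roll": 0}, {"gripper": -1, "tx": 0, "ty": 0, "tz": 0, "roll": 0}, {"gripper": -1, "tx": 0, "ty": 0, "tz": 0, "roll": 0}, {"gripper": -1, "tx": 0, "ty": 0, "tz": 0, "roll": 0}, {"gripper": -1, "tx": 0, "ty": 0, "tz": 0, "roll": 0}, {"gripper": -1, "tx": 0, "ty": 0, "tz": 0, "roll": 0}], squeeze=40)

```text
clock: 8.95
tcp_pos: [0.6048, -0.1457, 0.0076]
eef_rot: [-3.139, 0.003, -2.642]
wrist_force: [-0.3, -0.7, 5.8]
grip_width: 0.0436
finger_force: 43.9
```

Run:
```python
from h import *
delta(manip.get_obs(),.627,-.311,.1,np.radians(-23))
```

```text
tool cm [  5.94 -15.61  -9.21] roll 0.901 pose [ 0.6048 -0.1457  0.0076] yaw -2.6425
```

Call:
apply_moves(targets=[{"gripper": -1, "tx": 0, "ty": 0, "tz": -4, "roll": 0}, {"gripper": -1, "tx": 0, "ty": 0, "tz": -5, "roll": 0}, {"gripper": -1, "tx": 1.98, "ty": -5.2, "tz": 0, "roll": 0}, {"gripper": -1, "tx": 1.98, "ty": -5.2, "tz": 0, "roll": 0}, {"gripper": -1, "tx": 1.98, "ty": -5.2, "tz": 0, "roll": 0}, {"gripper": -1, "tx": 0, "ty": 0, "tz": 0, "roll": 0.18}, {"gripper": -1, "tx": 0, "ty": 0, "tz": 0, "roll": 0.18}, {"gripper": -1, "tx": 0, "ty": 0, "tz": 0, "roll": 0.18}, {"gripper": -1, "tx": 0, "ty": 0, "tz": 0, "roll": 0.18}, {"gripper": -1, "tx": 0, "ty": 0, "tz": 0, "roll": 0.18}])

```text
clock: 10.2
tcp_pos: [0.6251, -0.3102, 0.0946]
eef_rot: [3.141, -0.001, 2.735]
wrist_force: [0.3, -0.9, -1.5]
grip_width: 0.0432
finger_force: 43.0
```

Run:
```python
from h import *
o,a,P=look('long_box',.10,.05,save='w4.png')
look('pad_long',.004)
delta(manip.get_obs(),.627,-.311,.0125,np.radians(-23))
```

```text
long_box 0.57 [234. 247.] rect [ 618.4 -308.7] [47.6 75.4] yaw -23.7 circ [ 619.  -308.4] 43.9 z 0.1189
pad_long 0.93 [154. 249.] rect [ 590.5 -297.8] [76.2 19.3] yaw 67.7 circ [ 591.  -297.9] 38.6 z 0.0047
tool cm [-0.19  0.    8.24] roll 0.004 pose [ 0.6253 -0.3103  0.0949] yaw 2.7437
```

View pics/w4.png

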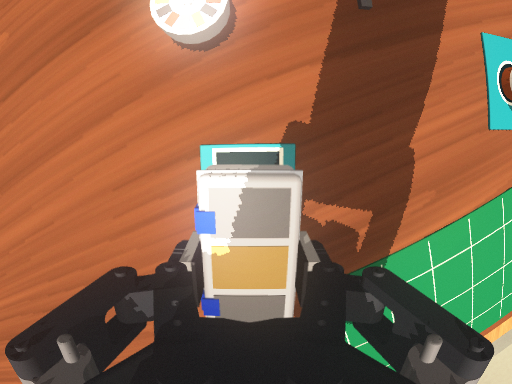

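The wrist view shows the box held level at (248,240), in line with its silhouette. The tile's near edge is at row 145. I'll lower it with a 4 mm correction and release.

Call:
apply_moves(targets=[{"gripper": -1, "tx": -0.4, "ty": -0.1, "tz": 3.5, "roll": 0}, {"gripper": -1, "tx": 0, "ty": 0, "tz": 2.5, "roll": 0}, {"gripper": -1, "tx": 0, "ty": 0, "tz": 1.5, "roll": 0}, {"gripper": -1, "tx": 0, "ty": 0, "tz": 0.75, "roll": 0}, {"gripper": -1, "tx": 0, "ty": 0, "tz": 0, "roll": 0}, {"gripper": -1, "tx": 0, "ty": 0, "tz": 0, "roll": 0}, {"gripper": 0.2, "tx": 0, "ty": 0, "tz": 0, "roll": 0}, {"gripper": 0.5, "tx": 0, "ty": 0, "tz": 0, "roll": 0}, {"gripper": 0.8, "tx": 0, "ty": 0, "tz": 0, "roll": 0}, {"gripper": 1, "tx": 0, "ty": 0, "tz": 0, "roll": 0}])

```text
clock: 11.65
tcp_pos: [0.6289, -0.313, 0.0129]
eef_rot: [-3.142, 0.0, 2.741]
wrist_force: [0.1, -0.9, 0.1]
grip_width: 0.0854
finger_force: 0.0
```

Run:
```python
from h import *
delta(manip.get_obs(),.4627,-.2863,.11)
```

```text
tool cm [16.35 -4.03 -9.71] pose [ 0.6289 -0.313   0.0129] yaw 2.7409
```

Call:
apply_moves(targets=[{"gripper": 1, "tx": 0, "ty": 0, "tz": -5, "roll": 0}, {"gripper": 1, "tx": 0, "ty": 0, "tz": -5, "roll": 0}, {"gripper": 1, "tx": 5.45, "ty": -1.34, "tz": 0, "roll": 0}, {"gripper": 1, "tx": 5.45, "ty": -1.34, "tz": 0, "roll": 0}, {"gripper": 1, "tx": 5.45, "ty": -1.34, "tz": 0, "roll": 0}, {"gripper": 1, "tx": 0, "ty": 0, "tz": 0, "roll": 0}, {"gripper": 1, "tx": 0, "ty": 0, "tz": 0, "roll": 0}, {"gripper": 1, "tx": 0, "ty": 0, "tz": 0, "roll": 0}, {"gripper": 1, "tx": 0, "ty": 0, "tz": 0, "roll": 0}, {"gripper": 1, "tx": 0, "ty": 0, "tz": 0, "roll": 0}])

```text
clock: 12.9
tcp_pos: [0.4633, -0.2864, 0.1129]
eef_rot: [3.142, 0.0, 2.741]
wrist_force: [-0.1, 0.3, 0.2]
grip_width: 0.0856
finger_force: 0.0
```

Run:
```python
from h import *
a,d=manip.read_camera('top');P=cloud('top',d,cam('top'))
for q in manip.silhouettes('top','long_box'):
    m=q['pixels']&(abs(P[...,2]-.036)<.006); 
    if m.sum()>30: print('box',q['at'],cv2.minAreaRect((P[m][:,:2]*1000).astype(np.float32)))
o,a,P=look('disc_case',.03,save='w5.png')
delta(manip.get_obs(),.4627,-.2863,.005)
```

```text
box [189.0, 369.6] ((627.0106201171875, -310.75445556640625), (46.31785583496094, 85.55560302734375), 66.86717224121094)
disc_case 0.93 [199. 246.] rect [ 462.6 -288.8] [57.2 56.5] yaw 14.9 circ [ 462.7 -289.1] 28.8 z 0.0305
tool cm [ 0.000e+00 -1.000e-02  1.078e+01] pose [ 0.4628 -0.2862  0.1128] yaw 2.741
```

View pics/w5.png

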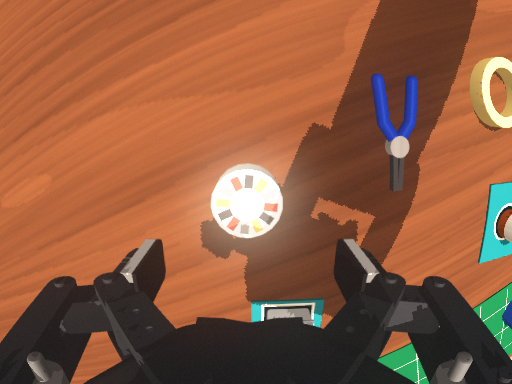

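The long box lies on its tile at (0.627, -0.311) with the right yaw. The wrist view shows the disc at (246,202), centred between the fingers. I'll grip it.

Call:
apply_moves(targets=[{"gripper": 1, "tx": -0.05, "ty": -0.12, "tz": 4, "roll": 0}, {"gripper": 1, "tx": 0, "ty": 0, "tz": 3.5, "roll": 0}, {"gripper": 1, "tx": 0, "ty": 0, "tz": 2.4, "roll": 0}, {"gripper": 1, "tx": 0, "ty": 0, "tz": 1, "roll": 0}, {"gripper": 0.6, "tx": 0, "ty": 0, "tz": 0, "roll": 0}, {"gripper": 0.2, "tx": 0, "ty": 0, "tz": 0, "roll": 0}, {"gripper": -1, "tx": 0, "ty": 0, "tz": 0, "roll": 0}, {"gripper": -1, "tx": 0, "ty": 0, "tz": 0, "roll": 0}, {"gripper": -1, "tx": 0, "ty": 0, "tz": 0, "roll": 0}, {"gripper": -1, "tx": 0, "ty": 0, "tz": 0, "roll": 0}], squeeze=40)

```text
clock: 14.35
tcp_pos: [0.4636, -0.2883, 0.0053]
eef_rot: [-3.141, 0.002, 2.741]
wrist_force: [-0.9, 0.2, 7.0]
grip_width: 0.057
finger_force: 43.3
```

Run:
```python
from h import *
delta(manip.get_obs(),.625,.3145,.12)
```

```text
tool cm [  8.63  61.79 -11.53] pose [ 0.4636 -0.2883  0.0053] yaw 2.7408
```

Call:
apply_moves(targets=[{"gripper": -1, "tx": 0, "ty": 0, "tz": -4, "roll": 0}, {"gripper": -1, "tx": 0, "ty": 0, "tz": -4.5, "roll": 0}, {"gripper": -1, "tx": 0, "ty": 0, "tz": -4.5, "roll": 0}, {"gripper": -1, "tx": 0.72, "ty": 5.15, "tz": 0, "roll": 0}, {"gripper": -1, "tx": 0.72, "ty": 5.15, "tz": 0, "roll": 0}, {"gripper": -1, "tx": 0.72, "ty": 5.15, "tz": 0, "roll": 0}, {"gripper": -1, "tx": 0.72, "ty": 5.15, "tz": 0, "roll": 0}, {"gripper": -1, "tx": 0.72, "ty": 5.15, "tz": 0, "roll": 0}, {"gripper": -1, "tx": 0.72, "ty": 5.15, "tz": 0, "roll": 0}, {"gripper": -1, "tx": 0.72, "ty": 5.15, "tz": 0, "roll": 0}])

```text
clock: 15.6
tcp_pos: [0.5567, 0.0658, 0.1334]
eef_rot: [-3.141, -0.0, 2.741]
wrist_force: [0.7, -0.2, -0.4]
grip_width: 0.0568
finger_force: 43.0
```

Call:
apply_moves(targets=[{"gripper": -1, "tx": 0.72, "ty": 5.15, "tz": 0, "roll": 0}, {"gripper": -1, "tx": 0.72, "ty": 5.15, "tz": 0, "roll": 0}, {"gripper": -1, "tx": 0.72, "ty": 5.15, "tz": 0, "roll": 0}, {"gripper": -1, "tx": 0.72, "ty": 5.15, "tz": 0, "roll": 0}, {"gripper": -1, "tx": 0.72, "ty": 5.15, "tz": 0, "roll": 0}, {"gripper": -1, "tx": 0, "ty": 0, "tz": 2, "roll": 0}, {"gripper": -1, "tx": 0, "ty": 0, "tz": 2, "roll": 0}, {"gripper": -1, "tx": 0, "ty": 0, "tz": 0, "roll": 0}, {"gripper": -1, "tx": 0, "ty": 0, "tz": 0, "roll": 0}, {"gripper": -1, "tx": 0, "ty": 0, "tz": 0, "roll": 0}])

```text
clock: 16.85
tcp_pos: [0.6249, 0.3148, 0.095]
eef_rot: [3.14, 0.001, 2.74]
wrist_force: [0.7, 0.3, -0.2]
grip_width: 0.0569
finger_force: 43.1
```

Run:
```python
from h import *
o,a,P=look('disc_case',.12,.05,save='w6.png')
look('pad_disc',.004); look('hex_pot',.04)
delta(manip.get_obs(),.625,.3145,.010)
```

```text
pad_disc 0.69 [179. 242.] rect [625.7 312.5] [102.7  79. ] yaw 17.1 circ [623.9 313.4] 61.4 z 0.0046
hex_pot 0.95 [267.  75.] rect [615.4 140.7] [25.6 52.5] yaw -77.4 circ [624.5 142.7] 26.3 z 0.0405
tool cm [-0.08 -0.05  8.42] pose [0.6244 0.3153 0.0942] yaw 2.7408
```

View pics/w6.png

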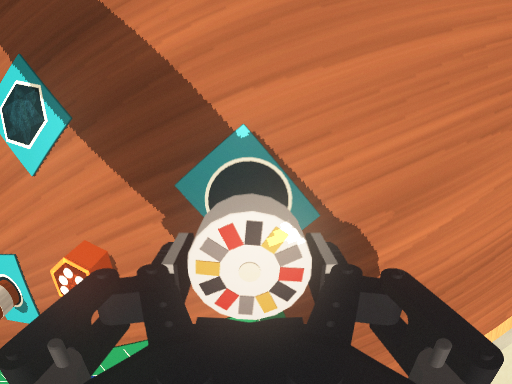

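The disc is held level at (250,268) over the large-circle tile, whose ring is at (248,195). I'll lower and release.

Call:
apply_moves(targets=[{"gripper": -1, "tx": -0.08, "ty": -0.1, "tz": 3.5, "roll": 0}, {"gripper": -1, "tx": 0, "ty": 0, "tz": 2.5, "roll": 0}, {"gripper": -1, "tx": 0, "ty": 0, "tz": 1.6, "roll": 0}, {"gripper": -1, "tx": 0, "ty": 0, "tz": 0.8, "roll": 0}, {"gripper": -1, "tx": 0, "ty": 0, "tz": 0, "roll": 0}, {"gripper": -1, "tx": 0, "ty": 0, "tz": 0, "roll": 0}, {"gripper": 0.4, "tx": 0, "ty": 0, "tz": 0, "roll": 0}, {"gripper": 0.7, "tx": 0, "ty": 0, "tz": 0, "roll": 0}, {"gripper": 1, "tx": 0, "ty": 0, "tz": 0, "roll": 0}, {"gripper": 1, "tx": 0, "ty": 0, "tz": 0, "roll": 0}])

```text
clock: 18.4
tcp_pos: [0.6246, 0.314, 0.0098]
eef_rot: [3.142, 0.0, 2.741]
wrist_force: [0.0, 0.7, -0.1]
grip_width: 0.0853
finger_force: 0.0
```

Run:
```python
from h import *
delta(manip.get_obs(),.6243,.143,.13,np.radians(73+90))
```

```text
tool cm [ -6.65 -15.75 -12.02] roll -0.104 pose [0.6246 0.314  0.0098] yaw 2.7408
```

Call:
apply_moves(targets=[{"gripper": 1, "tx": 0, "ty": 0, "tz": -4, "roll": 0}, {"gripper": 1, "tx": 0, "ty": 0, "tz": -4, "roll": 0}, {"gripper": 1, "tx": 0, "ty": 0, "tz": -4, "roll": 0}, {"gripper": 1, "tx": -2.22, "ty": -5.25, "tz": 0, "roll": 0}, {"gripper": 1, "tx": -2.22, "ty": -5.25, "tz": 0, "roll": 0}, {"gripper": 1, "tx": -2.22, "ty": -5.25, "tz": 0, "roll": 0}, {"gripper": 1, "tx": 0, "ty": 0, "tz": 0, "roll": -0.1}, {"gripper": 1, "tx": 0, "ty": 0, "tz": 0, "roll": 0}, {"gripper": 1, "tx": 0, "ty": 0, "tz": 0, "roll": 0}, {"gripper": 1, "tx": 0, "ty": 0, "tz": 0, "roll": 0}])

```text
clock: 19.65
tcp_pos: [0.6244, 0.1438, 0.1298]
eef_rot: [3.142, -0.0, 2.841]
wrist_force: [0.0, 1.4, -0.4]
grip_width: 0.0856
finger_force: 0.0
```

Run:
```python
from h import *
a,d=manip.read_camera('top');P=cloud('top',d,cam('top'))
for q in manip.silhouettes('top','disc_case'):
    m=q['pixels']&(abs(P[...,2]-.034)<.006)
    if m.sum()>30: print('disc',q['at'],cv2.minEnclosingCircle((P[m][:,:2]*1000).astype(np.float32)))
o,a,P=look('hex_pot',.04,save='w7.png')
# hexagon yaw from min/max radius fit
delta(manip.get_obs(),.6243,.143,.007)
for q in manip.silhouettes('wrist','hex_pot'):
    m=q['pixels']&(abs(P[...,2]-.04)<.006)
    if m.sum()<100: continue
    p=P[m][:,:2]*1000;p=p-p.mean(0)
    if abs(P[m][:,:2].mean(0)-[.624,.143]).max()>.02: continue
    t=np.radians(np.arange(60));s=[np.mean([np.ptp(p@[np.cos(x+k*np.pi/3),np.sin(x+k*np.pi/3)]) for k in range(3)]) for x in t]
    print('flat normal deg mod 60',int(np.argmin(s)),min(s),max(s))
```

```text
disc [184.0, 108.8] ((622.6575317382812, 325.96783447265625), 23.933483123779297)
hex_pot 0.65 [199. 249.] rect [625.  142.5] [46.2 51.8] yaw -75.8 circ [625.  142.3] 26.2 z 0.0408
tool cm [-1.000e-02 -5.000e-02  1.228e+01] pose [0.6244 0.1435 0.1298] yaw 2.8413
flat normal deg mod 60 13 46.238534961053496 51.96693774744093
```

View pics/w7.png

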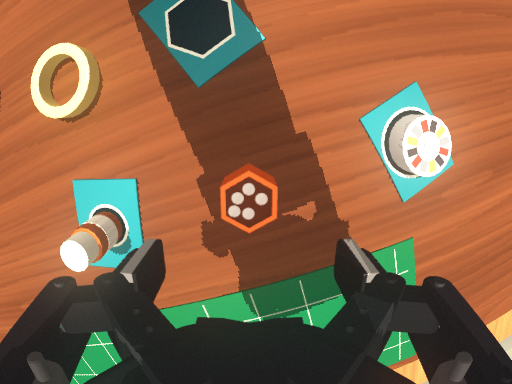

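The wrist view shows the orange pot at (249,200), its flats square to the fingers. The bottle (90,240) and the disc (420,145) stand upright. The arm hides part of the disc from the top camera, so I'll recheck it at the end. Gripping the pot now.

Call:
apply_moves(targets=[{"gripper": 1, "tx": -0.03, "ty": -0.08, "tz": 4, "roll": 0}, {"gripper": 1, "tx": 0, "ty": 0, "tz": 4, "roll": 0}, {"gripper": 1, "tx": 0, "ty": 0, "tz": 3, "roll": 0}, {"gripper": 1, "tx": 0, "ty": 0, "tz": 1.3, "roll": 0}, {"gripper": 0.3, "tx": 0, "ty": 0, "tz": 0, "roll": 0}, {"gripper": -1, "tx": 0, "ty": 0, "tz": 0, "roll": 0}, {"gripper": -1, "tx": 0, "ty": 0, "tz": 0, "roll": 0}, {"gripper": -1, "tx": 0, "ty": 0, "tz": 0, "roll": 0}, {"gripper": -1, "tx": 0, "ty": 0, "tz": 0, "roll": 0}, {"gripper": -1, "tx": 0, "ty": 0, "tz": 0, "roll": 0}], squeeze=40)

```text
clock: 21.15
tcp_pos: [0.6261, 0.1423, 0.009]
eef_rot: [3.14, 0.003, 2.841]
wrist_force: [-0.3, -0.7, 5.8]
grip_width: 0.0453
finger_force: 43.4
```

Run:
```python
from h import *
delta(manip.get_obs(),.460,.1478,.1)
```

```text
tool cm [16.   -4.39 -9.16] pose [0.6261 0.1423 0.009 ] yaw 2.8408
```

Call:
apply_moves(targets=[{"gripper": -1, "tx": 0, "ty": 0, "tz": -4, "roll": 0}, {"gripper": -1, "tx": 0, "ty": 0, "tz": -4, "roll": 0}, {"gripper": -1, "tx": 0, "ty": 0, "tz": -1, "roll": 0}, {"gripper": -1, "tx": 4, "ty": -1.1, "tz": 0, "roll": 0}, {"gripper": -1, "tx": 4, "ty": -1.1, "tz": 0, "roll": 0}, {"gripper": -1, "tx": 4, "ty": -1.1, "tz": 0, "roll": 0}, {"gripper": -1, "tx": 4, "ty": -1.1, "tz": 0, "roll": 0}, {"gripper": -1, "tx": 0, "ty": 0, "tz": 0, "roll": 0}, {"gripper": -1, "tx": 0, "ty": 0, "tz": 0, "roll": 0}, {"gripper": -1, "tx": 0, "ty": 0, "tz": 0, "roll": 0}])

```text
clock: 22.4
tcp_pos: [0.4595, 0.1475, 0.0968]
eef_rot: [3.142, 0.0, 2.84]
wrist_force: [0.6, -0.3, -1.6]
grip_width: 0.0454
finger_force: 42.7
```

Run:
```python
from h import *
o,a,P=look('pad_hex',.004,save='w8.png')
delta(manip.get_obs(),.460,.1478,.0135)
```

```text
pad_hex 0.89 [182. 242.] rect [460.4 145.2] [100.6  77.8] yaw 19.9 circ [459.9 145.8] 61.4 z 0.0046
tool cm [-0.04  0.05  8.34] pose [0.4595 0.1474 0.0969] yaw 2.8403
```

View pics/w8.png

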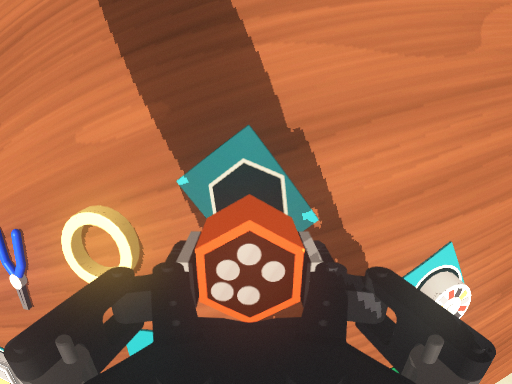

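The pot is held level at (250,270) over the hexagon tile. I'll lower and release.

Call:
apply_moves(targets=[{"gripper": -1, "tx": -0.05, "ty": -0.03, "tz": 3.5, "roll": 0}, {"gripper": -1, "tx": 0, "ty": 0, "tz": 2.5, "roll": 0}, {"gripper": -1, "tx": 0, "ty": 0, "tz": 1.6, "roll": 0}, {"gripper": -1, "tx": 0, "ty": 0, "tz": 0.7, "roll": 0}, {"gripper": -1, "tx": 0, "ty": 0, "tz": 0, "roll": 0}, {"gripper": -1, "tx": 0, "ty": 0, "tz": 0, "roll": 0}, {"gripper": 0.2, "tx": 0, "ty": 0, "tz": 0, "roll": 0}, {"gripper": 0.5, "tx": 0, "ty": 0, "tz": 0, "roll": 0}, {"gripper": 0.8, "tx": 0, "ty": 0, "tz": 0, "roll": 0}, {"gripper": 1, "tx": 0, "ty": 0, "tz": 0, "roll": 0}])

```text
clock: 23.75
tcp_pos: [0.4591, 0.1471, 0.0139]
eef_rot: [3.141, 0.0, 2.841]
wrist_force: [0.6, 0.6, 0.0]
grip_width: 0.0856
finger_force: 0.0
```

Call:
apply_moves(targets=[{"gripper": 1, "tx": 0, "ty": 0, "tz": -5, "roll": 0}, {"gripper": 1, "tx": 0, "ty": 0, "tz": -5, "roll": 0}, {"gripper": 1, "tx": 0, "ty": 0, "tz": -5, "roll": 0}, {"gripper": 1, "tx": 3, "ty": 5, "tz": -2, "roll": 0}, {"gripper": 1, "tx": 3, "ty": 5, "tz": 0, "roll": 0}, {"gripper": 1, "tx": 3, "ty": 5, "tz": 0, "roll": 0}, {"gripper": 1, "tx": 3, "ty": 5, "tz": 0, "roll": 0}, {"gripper": 1, "tx": 3, "ty": 5, "tz": 0, "roll": 0}, {"gripper": 1, "tx": 3, "ty": 5, "tz": 0, "roll": 0}, {"gripper": 1, "tx": 0, "ty": 0, "tz": 0, "roll": 0}])

```text
clock: 25.0
tcp_pos: [0.3744, 0.4899, 0.1833]
eef_rot: [-3.142, -0.001, 2.845]
wrist_force: [0.4, 0.4, 0.0]
grip_width: 0.0853
finger_force: 0.0
```

Run:
```python
from h import *
a,d=manip.read_camera('top');P=cloud('top',d,cam('top'));cv2.imwrite('pics/top9.png',cv2.resize(a,(800,600)))
for n,h in dict(long_box=.036,hex_pot=.044,disc_case=.034,bottle=.076,tape=.022,pliers=.01).items():
  for q in manip.silhouettes('top',n):
    m=q['pixels']&(abs(P[...,2]-h)<.006)
    if m.sum()>30:
        p=(P[m][:,:2]*1000).astype(np.float32);r=cv2.minAreaRect(p);c=cv2.minEnclosingCircle(p)
        print(n,np.round(r[0]),np.round(r[1]),round(r[2]),'circ',np.round(c[0],1),round(c[1],1),'z',P[m][:,2].mean().round(4))
print(manip.get_obs()['tcp_pos'])
```

```text
long_box [ 627. -311.] [46. 84.] 67 circ [ 627.1 -309. ] 45.5 z 0.0358
hex_pot [458. 149.] [49. 46.] 43 circ [458.7 148. ] 25.7 z 0.0447
hex_pot [803. 128.] [48. 45.] 7 circ [803.2 127.8] 25.7 z 0.0411
hex_pot [791.  21.] [50. 45.] 84 circ [791.3  21.4] 25.8 z 0.0409
bottle [616.  -9.] [25. 27.] 47 circ [616.6  -8.4] 14.3 z 0.0759
tape [460.   2.] [72. 73.] 47 circ [459.6   2.5] 37.3 z 0.022
pliers [ 457. -143.] [ 46. 105.] 64 circ [ 459.  -137.4] 53.6 z 0.0106
[0.37652967 0.48591533 0.18393125]
```

View pics/top9.png

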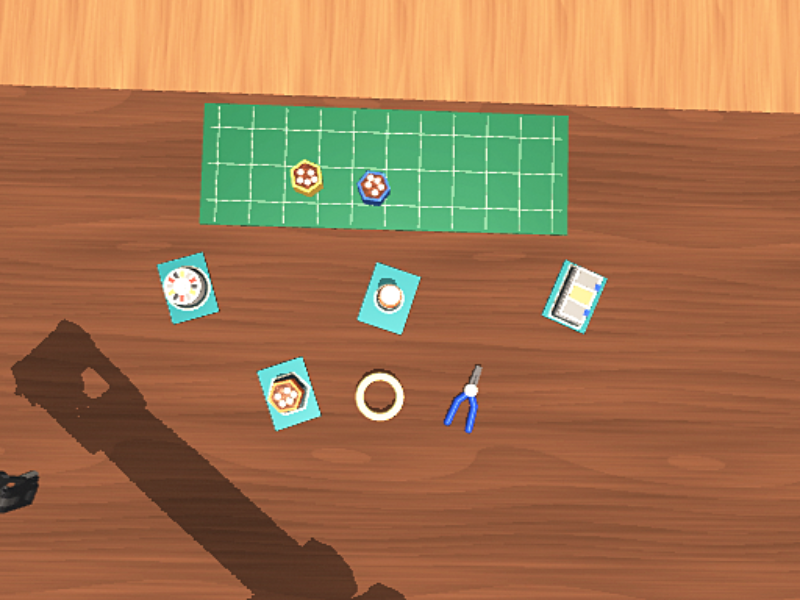

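All four containers stand on their own tiles: disc (184,287), bottle (390,296), box (580,294) and pot (288,395). The tape and pliers haven't moved. The network missed the disc, so I'll check it by depth.

Run:
```python
from h import *
a,d=manip.read_camera('top');P=cloud('top',d,cam('top'))
m=(abs(P[...,2]-.034)<.006)&(np.hypot(P[...,0]-.625,P[...,1]-.3145)<.06)
p=(P[m][:,:2]*1000).astype(np.float32);print(cv2.minEnclosingCircle(p),p.mean(0),m.sum(),P[m][:,2].mean(),P[m][:,2].std())
print(np.abs(manip.get_obs()['dq']).max())
```

```text
((624.0447998046875, 315.1668701171875), 28.985410690307617) [624.35803 314.80667] 445 0.034378040119910885 0.00190186028226389
0.002845676324764632
```

Disc is centred (within 2 mm) and flat; handing in.

```bash
python3 -c "
from h import *
print(manip.sign_off())"
```

```text
the job is handed in; nothing more can be done
None
```

I handed the job in at about 26 s of the 115 s: all four containers stand upright on their own tiles, measured within about 2 mm of centre, and the pliers and tape roll show no shift in the camera check (sign-off returned no verdict).

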